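# Open the safety-capped reagent jar

### The arm

A 6-joint arm with a two-finger parallel gripper is mounted at the origin on the work surface. World frame = base frame: x ahead of the robot, y to its left, z up, the work surface at z = 0. Lengths are in mm, angles in rad, forces in N, time in s.
With the tool pointing down it reaches from about 300 to 775 mm from the base axis. Payload 14.6 kg.
Tool frame: the origin (TCP) lies between the finger pads; the fingertips stand 25 mm ahead of it and the grasp point (between the pads) lies 6 mm ahead of it; z points along the fingers, x is the direction in which the jaws open and shut, and the axes are right-handed (so a half turn about z gives the same grasp; the last joint's range is limited). The gripper opens to 94 mm and grips with 3 to 60 N. Pads are 16 mm wide; open, the fingers measure 119 mm over their backs; the gripper's body (75 mm by 177 mm) begins 78 mm behind the grasp point.
Start: joints at [1.227, 0.3, 1.521, -0, 1.321, -0.067], TCP at [150.301, 529.055, 230.446] pointing down, gripper open.
Joint ranges: [-3.03, 3.03], [-0.79, 2.21], [0.23, 2.52], [-1.04, 4.18], [0, 3.07], [-2.55, 2.55]. Speed limits (rad/s): [2.22, 2.22, 2.57, 3.14, 3.14, 3.14].

### API

Orientations are given as [roll, pitch, yaw] about the fixed x, y, z axes, in that order (R = Rz(yaw) Ry(pitch) Rx(roll)).
In Python, from cell import manip gives the robot as it stands.
- The arm moves only by the tool apply_moves, never from a script. Its argument "series" is a list of rows, each a list of 3 entries, a list of its own where there are three numbers: the shift along the world's x, y, z in cm, then the turn, a rotation vector about the world's x, y, z in rad, then the opening in per cent of the stroke, from 0 (shut) to 100 (fully open). A call has exactly 10 rows; each row is the pose to reach, as a shift and turn from the pose commanded when the call began; what a row does not reach only later rows make up. A row lasts 1/8 s, in which the tool goes at most 62.5 mm and 10.7 degrees, less where a joint would pass 70% of its speed; a pose out of reach is approached as far as the arm can. A call with a gripper value outside its range is refused whole. The fingers move at their own pace and stop on an object; "grip_force" is the grip in N (left out, the last holds). Time passes only in rows, so rows that repeat a pose let the fingers close, or fill a call up. It gives the time, the measured TCP pose, the force and the opening at its end, in the units of the state.
- manip.read_state(): the state, without advancing time (a new reading comes with each control period).
- manip.camera(name): name is "scene" or "side" or "wrist"; returns (picture, depth): 480x640x3 uint8, red, green, blue; 480x640 float32, mm along the optical axis (not along the pixel's ray), 0 where there is no reading.
- manip.camera_info(name): a dict with "intrinsics" (3x3 intrinsics, pixels), "extrinsics" (4x4, takes a point from world to camera coordinates); the wrist camera has in their place "hand_eye" (4x4, takes a point from camera to tool coordinates, whose origin is the TCP and whose axes are the tool frame's). Camera axes: x right, y down, z forward; pixel columns grow to the right and rows downward; lengths in mm; the calibration is good to about 2 mm. A picture is of the moment at which its call begins: read the wrist's pose just before it. camera_info takes no time and is no camera call.
- manip.sign_off(): hands the job in, once; it reports no verdict.
The state is a dict: "clock": time; "joints": joint angles; "qd": joint speeds; "effort": joint torques, N m; "eef_pos": TCP position; "eef_rot": TCP orientation; "wrist_force": force on the tool from outside, world axes, zero at the start; "moment": the same for the moment, N m; "finger_gap": finger opening in mm.
Only numpy, scipy, OpenCV 4.12 (cv2) and the standard library are available. Lean on these libraries where they do the work, as an engineer would, in place of code of your own. Each camera call takes 0.05 s, during which the arm holds its last target.

### The job

Open the reagent jar with the orange safety cap: press the cap down against its spring until you feel it stop, without forcing it, and keep it pressed while you turn it anticlockwise (seen from above) until it comes free. Then lift the cap off and set it down, right way up and still in hand, in the round white dish, and let go. Leave the blue-capped jar and everything else on the bench alone.

Things in the scene. Friction and masses are not known exactly. Their poses are not given: they have to be found in the camera images.
- jar: white jar with a green band, 90 mm across, fixed on a 130 mm square, 8 mm thick plate. Origin on the bench under the jar's axis, z up; x is the line along which the cap's bar lies while locked. Body 60 mm tall, a 60 mm wide shoulder to 70 mm, then the neck with two bayonet hooks hidden under the cap.
- cap: orange safety cap on the jar: ribbed skirt 58 mm across, 25 mm tall, closed by a flat disc, with an upright grip bar on top. About 60 g. Origin at the centre of the skirt's lower edge, z up, x along the bar towards its end with a dark mark; 89 mm above the bench while locked. Has about 2 mm of play sideways on the neck.
- cap_grip (a point): centre of the cap's grip bar, 44 mm above the cap's origin; axes as the cap's. The bar is 50 mm long (x), 22 mm thick (y), 28 mm tall: its top 14 mm above this point, its foot 14 mm below, on the 5 mm thick disc. The disc leaves a flat ledge 18 mm wide on both sides of the bar, on which fingertips can push.
- dish: round white dish for the clean cap, fixed, 96 mm across with a rim 13 mm tall; the recess is 86 mm across with its floor 5 mm above the bench. Origin on the bench under its centre.
- jar2: another jar of the same shape with a yellow band and a blue cap, closed; fixed; must not be touched. Same plate and sizes, its bar's top 147 mm above the bench. Origin on the bench under its axis.
- drop_bottle: small amber dropper bottle standing loose, 32 mm across, 75 mm tall; origin at its underside
- tube: small green capped tube standing loose, 19 mm across, 62 mm tall; origin at its underside
- marker: white and blue marker pen lying loose, 115 mm long, 13 mm thick; origin under its middle, x along it
- timer: flat white bench timer lying loose, 60 x 60 x 18 mm; origin at the centre of its underside
- jar_spring (a point): on the jar's axis, 114 mm up: where the neck's spring meets the cap. The cap moves only above about 7 N of push, then sinks 1 mm per 0.6 N. How far differs from jar to jar: the lock teeth are clear somewhere 3 to 12 mm down and a hard stop comes 1.2 mm lower (at 9 to 15.5 N), felt as a steep rise. Over 28 N between cap and jar spoils it. Once free, the spring lifts the cap 4 mm above its locked height.
- jar_lock (a point): on the jar's axis, 94 mm up: the bayonet hooks. Pushed too little, the cap jams on the lock teeth within a few degrees. Kept down, it turns anticlockwise seen from above; after about 55 degrees the hooks are passed, and anything from 60 to 100 degrees leaves it free to lift straight up. Clockwise it is blocked.
Not all that is in view belongs to the job. What is shaped like the cap but purple is not meant. Leave any purple look-alike of the jar alone.

How it is judged:
By the outcome, as a careful person would: the job done as asked, in the order asked, and still so for the second after the job is handed in, with the robot touching nothing.
It also fails if it takes over 72 s, if anything falls off the work surface, if the arm or the gripper's body presses on something with over 40 N, if the wrist force passes 120 N, or if a joint passes its speed limit or range.

## Working session

There is one attempt and no reset: what is moved stays moved. The work goes in short steps, Python scripts to look and compute and a tool call to move; the robot and the scene stay as the last step left them, time stands still between calls to the robot, and variables do not carry over. Pictures are saved under pics/ and viewed, and the job is handed in when it is done.

Besides the shell and the picture viewer there is one more tool, called as name(argument=value, ...), one argument or row to a line, values as JSON. apply_moves: Moves the arm, as the interface text tells. Its arguments: {"type":"object","properties":{"series":{"type":"array","items":{"type":"array"}},"grip_force":{"type":"number"}},"required":["series"]}

```bash
ls; mkdir -p pics; python3 - <<'E'
from cell import manip
import cv2,numpy as np
print(manip.read_state())
for n in ["scene","side","wrist"]:
    p,d=manip.camera(n); cv2.imwrite(f"pics/{n}0.png",p[:,:,::-1]); np.savez(f"{n}0.npz",p=p,d=d)
    print(n,manip.camera_info(n))
E
```

```text
pics
{'clock': 0.0, 'joints': array([ 1.22740315e+00,  3.00445600e-01,  1.52157069e+00, -1.04578731e-05,
        1.32069147e+00, -6.65936339e-02]), 'qd': array([ 1.73264409e-03,  5.44712950e-06,  1.42617758e-05, -3.71536210e-04,
       -1.55757933e-03,  5.17677714e-06]), 'effort': array([-1.30441786e-04, -5.31802976e+01, -3.52743852e+01,  7.08482321e-02,
        2.43696116e-02, -1.10207927e-04]), 'eef_pos': array([150.2279026 , 528.84813848, 229.90469743]), 'eef_rot': array([-3.14152856e+00,  1.11330553e-03,  1.29399942e+00]), 'wrist_force': array([-0.0789465 , -0.12654414, -0.77462145]), 'moment': array([ 0.00813944, -0.00486389, -0.00912264]), 'finger_gap': 93.93545917291604}
scene {'intrinsics': array([[531.56603983,   0.        , 313.34090791],
       [  0.        , 531.56603983, 240.02463502],
       [  0.        ,   0.        ,   1.        ]]), 'extrinsics': array([[ 7.14315380e-01,  6.99823822e-01,  3.94048269e-04,
        -3.49609111e+02],
       [ 4.19117142e-01, -4.27344925e-01, -8.01072491e-01,
        -1.16072319e+02],
       [-5.60441218e-01,  5.72383554e-01, -5.98567213
[... 479 characters left out ...]
      [ 6.92582322e-02, -8.46082791e-01, -5.28533072e-01,
         1.18252204e+03],
       [ 0.00000000e+00,  0.00000000e+00,  0.00000000e+00,
         1.00000000e+00]])}
wrist {'intrinsics': array([[345.82406749,   0.        , 320.19179124],
       [  0.        , 345.82406749, 236.96055312],
       [  0.        ,   0.        ,   1.        ]]), 'hand_eye': array([[ 9.99999808e-01,  2.68113240e-04,  5.59304673e-04,
        -4.21099449e-01],
       [-3.91027111e-04,  9.72488667e-01,  2.32949865e-01,
        -6.77865853e+01],
       [-4.81460513e-04, -2.32950039e-01,  9.72488585e-01,
        -1.53956192e+02],
       [ 0.00000000e+00,  0.00000000e+00,  0.00000000e+00,
         1.00000000e+00]])}
```

View pics/scene0.png

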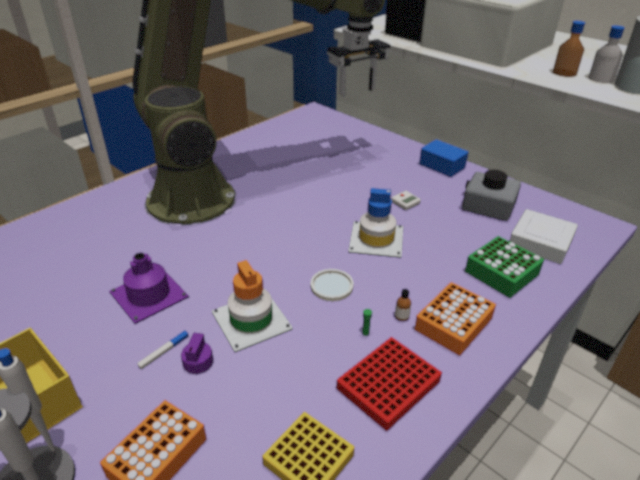

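View pics/side0.png

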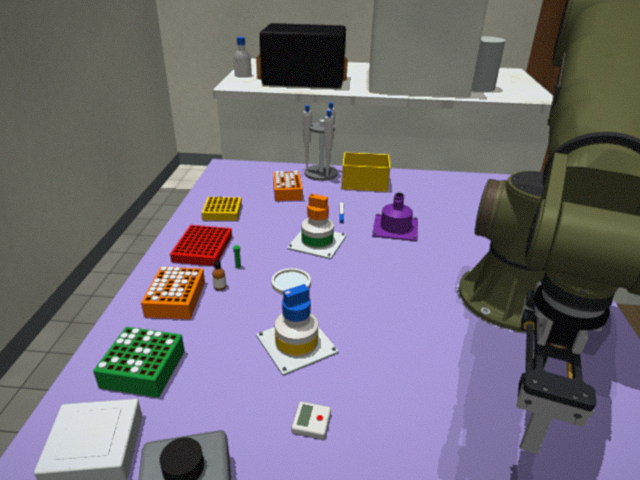

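View pics/wrist0.png

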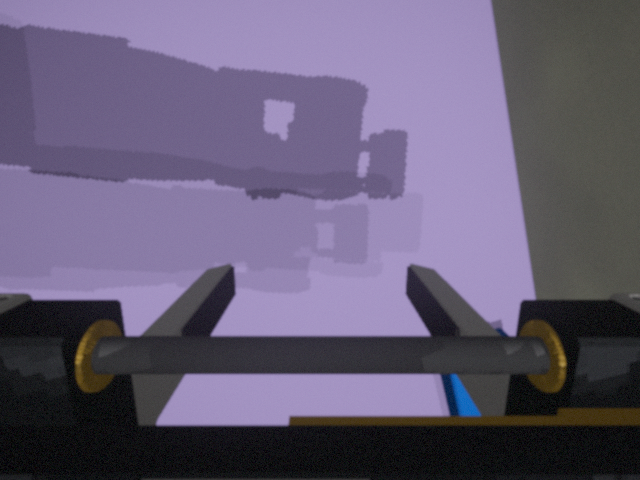

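The scene view shows the wanted orange cap at about (248,282) on the green-banded jar at (250,312), with the dish at (332,285). Things it could be confused with:
- blue cap / yellow band at (378,215)
- purple jar at (147,283)
- loose purple cap at (197,352)
- orange racks at (455,315) and (155,445)

The choice is the cap at (248,282). The side view shows the same cap at (318,207), above the green band.

```bash
cat > h.py <<'E'
import numpy as np,cv2
from cell import manip
def back(n,u,v,d):
    i=manip.camera_info(n);K=i["intrinsics"];E=i["extrinsics"]
    c=np.stack([(u-K[0,2])/K[0,0]*d,(v-K[1,2])/K[1,1]*d,d],-1)
    return (c-E[:3,3])@E[:3,:3]
def ray(n,u,v,z):
    i=manip.camera_info(n);K=i["intrinsics"];E=i["extrinsics"]
    o=-E[:3,:3].T@E[:3,3]; r=E[:3,:3].T@np.array([(u-K[0,2])/K[0,0],(v-K[1,2])/K[1,1],1])
    return o+r*(z-o[2])/r[2]
E
python3 - <<'E'
from h import *
roi={"scene":(225,255,275,300),"side":(300,190,335,222)}
for n in roi:
    z=np.load(n+"0.npz");p,d=z["p"],z["d"]
    x0,y0,x1,y1=roi[n]
    hsv=cv2.cvtColor(p,cv2.COLOR_RGB2HSV)
    m=cv2.inRange(hsv,(5,150,80),(20,255,255)); mm=np.zeros_like(m);mm[y0:y1,x0:x1]=m[y0:y1,x0:x1]
    v,u=np.nonzero(mm&(d>0).astype(np.uint8)*255)
    P=back(n,u,v,d[v,u]); print(n,len(P),P.min(0),P.max(0))
    T=P[P[:,2]>np.percentile(P[:,2],97)-3]
    top=P[(P[:,2]>140)]; print("top",len(top),top.mean(0),top.min(0),top.max(0))
    led=P[(P[:,2]>112)&(P[:,2]<121)]; print("ledge",len(led),led.mean(0),led.min(0),led.max(0))
    c=p[y0-40:y1+60,x0-50:x1+50]; cv2.imwrite(f"pics/crop_{n}.png",cv2.resize(c[:,:,::-1],None,fx=4,fy=4,interpolation=cv2.INTER_CUBIC))
    # rough points
    for name,pt in {"scene":{"dish":(332,285),"jar2bar":(378,195),"bottle":(403,305),"tube":(367,320)},"side":{"dish":(291,280),"jar2bar":(296,295),"bottle":(219,275),"tube":(237,258)}}[n].items():
        print(name,back(n,np.array([pt[0]]),np.array([pt[1]]),d[pt[1],pt[0]][None])[0].round())
    # dish floor
E
```

```text
scene 760 [ 467.21172529 -220.71384181   89.48555223] [ 522.96209009 -164.74829762  149.02610904]
top 181 [ 496.43218121 -192.82679389  145.16479677] [ 468.93624132 -207.12780616  140.35227391] [ 518.92104005 -179.20713609  149.02610904]
ledge 244 [ 500.17779414 -199.47246379  117.11695322] [ 467.21172529 -219.50160631  112.15404266] [ 522.79351607 -164.74829762  120.78590153]
dish [539.  10.   4.]
jar2bar [499. 210. 138.]
bottle [717.  31.  47.]
tube [691. -53.  46.]
side 462 [ 463.91650207 -449.4290123     7.17630138] [ 569.61852871 -155.44312757  149.67616396]
top 93 [ 489.81266303 -182.9403911   146.00164959] [ 467.82418388 -200.15861348  140.31771141] [ 514.08112008 -167.81256576  149.67616396]
ledge 110 [ 491.22500175 -171.45049498  117.52778646] [ 464.30382757 -189.27700729  112.03133581] [ 516.59303985 -157.33324832  120.96092997]
dish [539.  -1.   5.]
jar2bar [495. 230. 144.]
bottle [703.  57.  48.]
tube [683. -38.  35.]
```

```bash
python3 - <<'E'
import cv2,numpy as np
a=cv2.imread("pics/crop_scene.png");b=cv2.imread("pics/crop_side.png")
h=min(a.shape[0],b.shape[0],590)
print(a.shape,b.shape)
c=np.hstack([cv2.resize(a,(400,int(a.shape[0]*400/a.shape[1]))) [:390],cv2.resize(b,(400,int(b.shape[0]*400/b.shape[1])))[:390]]) if 0 else None
def pad(x): 
    x=cv2.resize(x,(400,int(x.shape[0]*400/x.shape[1]))); o=np.zeros((420,400,3),np.uint8); k=min(420,x.shape[0]); o[:k]=x[:k]; return o
cv2.imwrite("pics/crops.png",np.hstack([pad(a),pad(b)]))
E
```

```text
(580, 600, 3) (528, 540, 3)
```

View pics/crops.png

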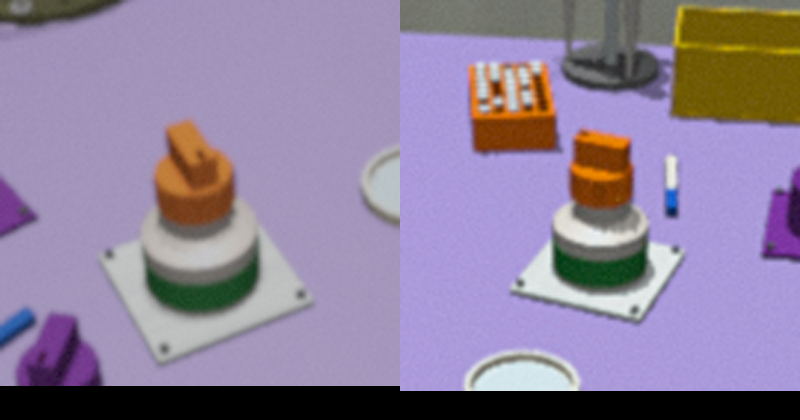

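```bash
python3 - <<'E'
from h import *
roi={"scene":(225,255,275,300),"side":(300,190,335,222)}
for n in roi:
    z=np.load(n+"0.npz");p,d=z["p"],z["d"]
    x0,y0,x1,y1=roi[n]
    hsv=cv2.cvtColor(p,cv2.COLOR_RGB2HSV)
    m=cv2.inRange(hsv,(5,150,80),(20,255,255)); mm=np.zeros_like(m);mm[y0:y1,x0:x1]=m[y0:y1,x0:x1]
    v,u=np.nonzero(mm&(d>0).astype(np.uint8)*255)
    P=back(n,u,v,d[v,u])
    T=P[(P[:,2]>130)&(P[:,1]>-260)&(P[:,0]<525)]; (c,s,a)=cv2.minAreaRect(T[:,:2].astype(np.float32)); print(n,len(T),c,s,a)
    T=P[(P[:,2]>144)]; (c,s,a)=cv2.minAreaRect(T[:,:2].astype(np.float32)); print(" top",len(T),c,s,a)
    # plate corner edges + dish
    m=cv2.inRange(hsv,(0,0,150),(180,45,255))
    cs,_=cv2.findContours(m,cv2.RETR_EXTERNAL,cv2.CHAIN_APPROX_NONE)
    for k in cs:
        A=cv2.contourArea(k)
        if A>300: 
            x,y,w,h=cv2.boundingRect(k); print(A,(x,y,w,h))
E
```

```text
scene 251 (494.40582275390625, -190.3014678955078) (22.951704025268555, 49.48723602294922) 72.1766357421875
 top 143 (493.6825866699219, -191.33233642578125) (20.151426315307617, 49.01231384277344) 73.83053588867188
310.0 (554, 463, 37, 17)
4254.0 (567, 392, 73, 88)
4202.0 (514, 365, 94, 115)
668.5 (564, 346, 48, 41)
2687.0 (211, 287, 82, 65)
1021.5 (309, 267, 46, 31)
1731.0 (347, 212, 57, 46)
1660.5 (511, 208, 67, 43)
4454.0 (369, 15, 271, 97)
side 151 (488.7072448730469, -185.2898406982422) (23.216115951538086, 49.07004928588867) 66.30574798583984
 top 71 (488.7874450683594, -186.1591033935547) (22.8234920501709, 48.7813606262207) 69.62113952636719
908.0 (291, 401, 40, 34)
5432.5 (34, 398, 105, 77)
2456.5 (256, 313, 83, 61)
600.0 (271, 268, 40, 23)
446.0 (287, 231, 59, 27)
640.5 (162, 165, 45, 25)
3771.5 (213, 58, 340, 47)
```

apply_moves(
  series=[
    [[2.2,-5.6,0.1],[0,0,-0.18],100],
    [[4.4,-11.2,0.2],[0,0,-0.36],100],
    [[6.6,-16.8,0.3],[0,0,-0.54],100],
    [[8.8,-22.4,0.4],[0,0,-0.72],100],
    [[11,-28,0.5],[0,0,-0.9],100],
    [[13.2,-33.6,0.6],[0,0,-1.08],100],
    [[15.4,-39.2,0.7],[0,0,-1.26],100],
    [[17.6,-44.8,0.8],[0,0,-1.44],100],
    [[19.8,-50.4,0.9],[0,0,-1.62],100],
    [[22,-56,1],[0,0,-1.8],100],
  ],
)

```text
clock: 1.4
eef_pos: [370.5, -33.1, 240.6]
eef_rot: [-3.141, -0.001, -0.512]
wrist_force: [1.2, 0.5, 0.9]
finger_gap: 94.4
```

apply_moves(
  series=[
    [[1,-2.3,0],[0,0,-0.18],100],
    [[2,-4.6,0],[0,0,-0.36],100],
    [[3,-6.9,0],[0,0,-0.54],100],
    [[4,-9.2,0],[0,0,-0.72],100],
    [[5,-11.5,0],[0,0,-0.9],100],
    [[5.7,-13.8,0],[0,0,-1.08],100],
    [[5.7,-13.8,0],[0,0,-1.26],100],
    [[5.7,-13.8,0],[0,0,-1.37],100],
    [[5.7,-13.8,0],[0,0,-1.37],100],
    [[5.7,-13.8,0],[0,0,-1.37],100],
  ],
)

```text
clock: 2.65
eef_pos: [427.3, -168.9, 240.4]
eef_rot: [3.142, 0.0, -1.873]
wrist_force: [0.4, -0.4, 0.2]
finger_gap: 94.2
```

```bash
cat >> h.py <<'E'
from scipy.spatial.transform import Rotation as Rn
def wpose(s):
    return Rn.from_euler("xyz",s["eef_rot"]).as_matrix(),np.array(s["eef_pos"])
def wrist(name):
    s=manip.read_state(); p,d=manip.camera("wrist"); cv2.imwrite(f"pics/{name}.png",p[:,:,::-1]); np.savez(name+".npz",p=p,d=d,pos=s["eef_pos"],rot=s["eef_rot"]); return s,p,d
def wback(s,u,v,d):
    i=manip.camera_info("wrist");K=i["intrinsics"];H=i["hand_eye"]
    c=np.stack([(u-K[0,2])/K[0,0]*d,(v-K[1,2])/K[1,1]*d,d],-1)
    t=c@H[:3,:3].T+H[:3,3]; R,o=wpose(s); return t@R.T+o
def wray(s,u,v,z):
    u=np.asarray(u,float);v=np.asarray(v,float)
    a=wback(s,u,v,np.zeros_like(u)); b=wback(s,u,v,np.ones_like(u)*100)
    return a+(b-a)*((z-a[...,2])/(b[...,2]-a[...,2]))[...,None]
E
python3 - <<'E'
from h import *
s,p,d=wrist("w1"); print(s["clock"],s["eef_pos"],s["eef_rot"],s["joints"],s["wrist_force"])
hsv=cv2.cvtColor(p,cv2.COLOR_RGB2HSV)
m=cv2.inRange(hsv,(4,120,60),(22,255,255)); 
n,l,st,c=cv2.connectedComponentsWithStats(m); print(st[st[:,4]>200])
k=1+np.argmax(st[1:,4]); v,u=np.nonzero((l==k)&(d>0)); P=wback(s,u,v,d[v,u])
for lo,hi in ((140,160),(112,124)):
    T=P[(P[:,2]>lo)&(P[:,2]<hi)]; print(len(T),np.median(T,0),cv2.minAreaRect(T[:,:2].astype(np.float32)))
E
```

```text
2.65 [ 427.27715097 -168.87889352  240.39695553] [ 3.14151345e+00  1.88901415e-05 -1.87332078e+00] [-4.56150065e-01  8.78723812e-02  1.75042929e+00  6.78963993e-06
  1.30337214e+00  1.41716892e+00] [ 0.38162815 -0.448877    0.22212766]
[[     0      0    640    480 298276]
 [     0      0     18     15    207]
 [   286    117     74     76   4362]
 [     0    237     21     36    203]
 [    74    321     44     71   1118]
 [   522    320     45     72   1093]
 [   290    410    286     15   1507]]
2208 [ 489.84793972 -190.53253077  146.59307477] ((489.65380859375, -190.4669189453125), (21.622743606567383, 49.32783508300781), 73.45988464355469)
2113 [ 489.86720803 -183.15025511  118.66224187] ((489.04644775390625, -190.307861328125), (57.008907318115234, 57.34579849243164), 73.03723907470703)
```

View pics/w1.png

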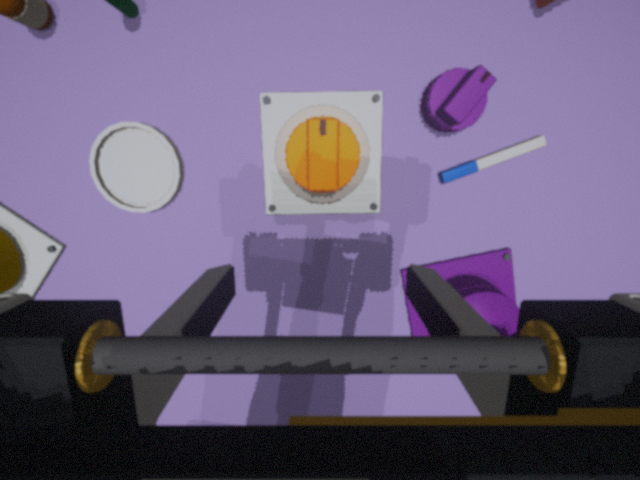

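The wrist view shows the orange cap at (323,155), with its bar vertical in the image and the dark mark at (322,127). The dish is at (137,167) and the purple items are on the right. Wrist depth puts the bar top at z=146.6 and the ledge at 118.7, as given (147/119).

```bash
python3 - <<'E'
from h import *
z=np.load("w1.npz");p,d=z["p"],z["d"];s=dict(eef_pos=z["pos"],eef_rot=z["rot"])
g=p.astype(int); hsv=cv2.cvtColor(p,cv2.COLOR_RGB2HSV)
m=((d>0)&(hsv[:,:,1]<60)&(hsv[:,:,2]>120)).astype(np.uint8); m[:, :85]=0;m[:,190:]=0;m[:115]=0;m[220:]=0
cs,_=cv2.findContours(m,cv2.RETR_EXTERNAL,cv2.CHAIN_APPROX_NONE); k=max(cs,key=cv2.contourArea)[:,0]
print(cv2.boundingRect(k))
W=wray(s,k[:,0],k[:,1],13.); print(cv2.minEnclosingCircle(W[:,:2].astype(np.float32)), cv2.fitEllipse(W[:,:2].astype(np.float32)))
v,u=np.nonzero(m);P=wback(s,u,v,d[v,u]);
for lo,hi in((2,7.5),(10,17)):
    q=P[(P[:,2]>lo)&(P[:,2]<hi)]; print(len(q),q.min(0),q.max(0),(q.min(0)+q.max(0))/2)
# plate of the jar
m=((hsv[:,:,1]<40)&(hsv[:,:,2]>100)).astype(np.uint8); m[:80]=0;m[222:]=0;m[:,:250]=0;m[:,392:]=0
cs,_=cv2.findContours(m,cv2.RETR_EXTERNAL,cv2.CHAIN_APPROX_NONE); k=max(cs,key=cv2.contourArea)[:,0]
W=wray(s,k[:,0],k[:,1],8.); print(cv2.minAreaRect(W[:,:2].astype(np.float32)))
# purple heights
m=cv2.inRange(hsv,(135,100,40),(165,255,255)); v,u=np.nonzero((m>0)&(d>0)&(np.arange(480)[:,None]>250)&(np.arange(640)[None]>400));P=wback(s,u,v,d[v,u]); print(np.percentile(P,[1,99],axis=0))
E
```

```text
(88, 119, 93, 96)
((535.8989868164062, 6.171013355255127), 52.45158004760742) ((537.068359375, 7.389235973358154), (97.87053680419922, 101.21749114990234), 28.14179039001465)
4769 [489.53665537 -41.14666815   2.07273481] [580.71040074  51.25022801   7.49141448] [535.12352805   5.05177993   4.78207464]
1371 [489.35162694 -41.29477333  10.0401356 ] [585.28058601  56.51907114  15.83854802] [537.31610648   7.61214891  12.93934181]
((489.6773376464844, -190.2517852783203), (130.00149536132812, 130.03533935546875), 73.62316131591797)
[[ 249.60251398 -363.67200775    5.23950186]
 [ 437.58522853 -211.92350211  316.27318158]]
```

apply_moves(
  series=[
    [[3.1,-1.1,0],[0,0,0.014],100],
    [[6.24,-2.14,0],[0,0,0.014],100],
    [[6.24,-2.14,-2],[0,0,0.014],90],
    [[6.24,-2.14,-4],[0,0,0.014],80],
    [[6.24,-2.14,-6],[0,0,0.014],70],
    [[6.24,-2.14,-7.5],[0,0,0.014],60],
    [[6.24,-2.14,-8.5],[0,0,0.014],60],
    [[6.24,-2.14,-9.0],[0,0,0.014],60],
    [[6.24,-2.14,-9.0],[0,0,0.014],60],
    [[6.24,-2.14,-9.0],[0,0,0.014],60],
  ],
)

```text
clock: 3.95
eef_pos: [489.9, -190.4, 151.0]
eef_rot: [-3.141, -0.0, -1.862]
wrist_force: [-0.3, -0.8, 0.5]
finger_gap: 56.7
```

```bash
python3 - <<'E'
from h import *
s,p,d=wrist("w2"); print(s["clock"],s["eef_pos"],s["eef_rot"],s["wrist_force"],s["moment"],s["finger_gap"])
E
```

```text
3.95 [ 489.91489096 -190.42991856  150.95106202] [-3.14078632e+00 -1.17784577e-04 -1.86187512e+00] [-0.30616184 -0.78823498  0.47006995] [0.03344147 0.10544086 0.00907999] 56.74785956092252
```

View pics/w2.png

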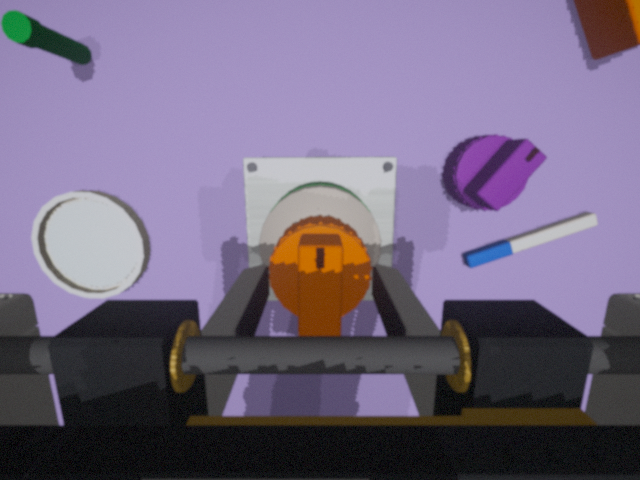

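The fingers straddle the bar symmetrically, with the bar's mark at (320,257). I'll lower to 2 mm above the ledge and close.

apply_moves(
  series=[
    [[0,0,-0.25],[0,0,0],60],
    [[0,0,-0.5],[0,0,0],60],
    [[0,0,-0.5],[0,0,0],50],
    [[0,0,-0.5],[0,0,0],40],
    [[0,0,-0.5],[0,0,0],30],
    [[0,0,-0.5],[0,0,0],20],
    [[0,0,-0.5],[0,0,0],15],
    [[0,0,-0.5],[0,0,0],15],
    [[0,0,-0.5],[0,0,0],15],
    [[0,0,-0.5],[0,0,0],15],
  ],
  grip_force=25,
)

```text
clock: 5.25
eef_pos: [489.8, -190.3, 145.5]
eef_rot: [-3.141, 0.0, -1.862]
wrist_force: [-0.7, 2.5, 1.5]
finger_gap: 22.1
```

apply_moves(
  series=[
    [[0,0,-0.05],[0,0,0],15],
    [[0,0,-0.1],[0,0,0],15],
    [[0,0,-0.15],[0,0,0],15],
    [[0,0,-0.2],[0,0,0],15],
    [[0,0,-0.25],[0,0,0],15],
    [[0,0,-0.3],[0,0,0],15],
    [[0,0,-0.3],[0,0,0],15],
    [[0,0,-0.3],[0,0,0],15],
    [[0,0,-0.3],[0,0,0],15],
    [[0,0,-0.3],[0,0,0],15],
  ],
)

```text
clock: 6.5
eef_pos: [489.8, -190.3, 143.0]
eef_rot: [-3.141, 0.0, -1.862]
wrist_force: [-2.3, 1.8, 7.6]
finger_gap: 21.6
```

apply_moves(
  series=[
    [[0,0,-0.05],[0,0,0],15],
    [[0,0,-0.1],[0,0,0],15],
    [[0,0,-0.15],[0,0,0],15],
    [[0,0,-0.2],[0,0,0],15],
    [[0,0,-0.2],[0,0,0],15],
    [[0,0,-0.2],[0,0,0],15],
    [[0,0,-0.2],[0,0,0],15],
    [[0,0,-0.2],[0,0,0],15],
    [[0,0,-0.2],[0,0,0],15],
    [[0,0,-0.2],[0,0,0],15],
  ],
)

```text
clock: 7.75
eef_pos: [489.8, -190.3, 141.1]
eef_rot: [-3.141, 0.0, -1.862]
wrist_force: [-2.5, 2.3, 8.6]
finger_gap: 21.8
```

apply_moves(
  series=[
    [[0,0,-0.05],[0,0,0],15],
    [[0,0,-0.1],[0,0,0],15],
    [[0,0,-0.12],[0,0,0],15],
    [[0,0,-0.12],[0,0,0],15],
    [[0,0,-0.12],[0,0,0],15],
    [[0,0,-0.12],[0,0,0],15],
    [[0,0,-0.12],[0,0,0],15],
    [[0,0,-0.12],[0,0,0],15],
    [[0,0,-0.12],[0,0,0],15],
    [[0,0,-0.12],[0,0,0],15],
  ],
)

```text
clock: 9.0
eef_pos: [489.8, -190.3, 139.9]
eef_rot: [-3.141, 0.0, -1.862]
wrist_force: [-2.7, 2.3, 9.2]
finger_gap: 21.6
```

apply_moves(
  series=[
    [[0,0,-0.05],[0,0,0],15],
    [[0,0,-0.1],[0,0,0],15],
    [[0,0,-0.12],[0,0,0],15],
    [[0,0,-0.12],[0,0,0],15],
    [[0,0,-0.12],[0,0,0],15],
    [[0,0,-0.12],[0,0,0],15],
    [[0,0,-0.12],[0,0,0],15],
    [[0,0,-0.12],[0,0,0],15],
    [[0,0,-0.12],[0,0,0],15],
    [[0,0,-0.12],[0,0,0],15],
  ],
)

```text
clock: 10.25
eef_pos: [489.8, -190.3, 138.8]
eef_rot: [-3.141, 0.0, -1.862]
wrist_force: [-3.3, 3.6, 10.9]
finger_gap: 21.6
```

apply_moves(
  series=[
    [[0,0,-0.02],[0,0,0],15],
    [[0,0,-0.04],[0,0,0],15],
    [[0,0,-0.06],[0,0,0],15],
    [[0,0,-0.08],[0,0,0],15],
    [[0,0,-0.08],[0,0,0],15],
    [[0,0,-0.08],[0,0,0],15],
    [[0,0,-0.08],[0,0,0],15],
    [[0,0,-0.08],[0,0,0],15],
    [[0,0,-0.08],[0,0,0],15],
    [[0,0,-0.08],[0,0,0],15],
  ],
)

```text
clock: 11.5
eef_pos: [489.8, -190.3, 138.0]
eef_rot: [-3.141, 0.0, -1.862]
wrist_force: [-3.2, 2.9, 10.0]
finger_gap: 21.9
```

apply_moves(
  series=[
    [[0,0,-0.05],[0,0,0],15],
    [[0,0,-0.1],[0,0,0],15],
    [[0,0,-0.12],[0,0,0],15],
    [[0,0,-0.12],[0,0,0],15],
    [[0,0,-0.12],[0,0,0],15],
    [[0,0,-0.12],[0,0,0],15],
    [[0,0,-0.12],[0,0,0],15],
    [[0,0,-0.12],[0,0,0],15],
    [[0,0,-0.12],[0,0,0],15],
    [[0,0,-0.12],[0,0,0],15],
  ],
)

```text
clock: 12.75
eef_pos: [489.8, -190.3, 136.9]
eef_rot: [-3.141, 0.0, -1.862]
wrist_force: [-4.3, 2.6, 11.1]
finger_gap: 22.2
```

apply_moves(
  series=[
    [[0,0,-0.05],[0,0,0],15],
    [[0,0,-0.1],[0,0,0],15],
    [[0,0,-0.12],[0,0,0],15],
    [[0,0,-0.12],[0,0,0],15],
    [[0,0,-0.12],[0,0,0],15],
    [[0,0,-0.12],[0,0,0],15],
    [[0,0,-0.12],[0,0,0],15],
    [[0,0,-0.12],[0,0,0],15],
    [[0,0,-0.12],[0,0,0],15],
    [[0,0,-0.12],[0,0,0],15],
  ],
)

```text
clock: 14.0
eef_pos: [489.8, -190.3, 135.7]
eef_rot: [-3.141, 0.0, -1.862]
wrist_force: [-3.6, 3.5, 12.2]
finger_gap: 21.5
```

apply_moves(
  series=[
    [[0,0,-0.05],[0,0,0],15],
    [[0,0,-0.1],[0,0,0],15],
    [[0,0,-0.12],[0,0,0],15],
    [[0,0,-0.12],[0,0,0],15],
    [[0,0,-0.12],[0,0,0],15],
    [[0,0,-0.12],[0,0,0],15],
    [[0,0,-0.12],[0,0,0],15],
    [[0,0,-0.12],[0,0,0],15],
    [[0,0,-0.12],[0,0,0],15],
    [[0,0,-0.12],[0,0,0],15],
  ],
)

```text
clock: 15.25
eef_pos: [489.9, -190.4, 135.4]
eef_rot: [-3.14, -0.0, -1.862]
wrist_force: [-9.0, 5.7, 21.3]
finger_gap: 21.6
```

Steep rise at TCP z≈135.4 (about 9 mm down), so this is the hard stop. I'll ease off 0.4 mm and turn anticlockwise while still pressed.

apply_moves(
  series=[
    [[0,0,0.04],[0,0,0],15],
    [[0,0,0.04],[0,0,0],15],
    [[0,0,0.04],[0,0,0.04],15],
    [[0,0,0.04],[0,0,0.08],15],
    [[0,0,0.04],[0,0,0.12],15],
    [[0,0,0.04],[0,0,0.16],15],
    [[0,0,0.04],[0,0,0.2],15],
    [[0,0,0.04],[0,0,0.24],15],
    [[0,0,0.04],[0,0,0.24],15],
    [[0,0,0.04],[0,0,0.24],15],
  ],
  grip_force=30,
)

```text
clock: 16.5
eef_pos: [490.5, -190.8, 135.4]
eef_rot: [-3.139, -0.001, -1.622]
wrist_force: [-0.4, 0.8, 12.8]
finger_gap: 21.9
```

```bash
python3 - <<'E'
from h import *
s,p,d=wrist("w3"); print(s["clock"],s["eef_pos"],s["eef_rot"],s["wrist_force"],s["moment"],s["finger_gap"],s["joints"])
E
```

```text
16.5 [ 490.51439798 -190.80869319  135.43733827] [-3.13873407e+00 -1.24626954e-03 -1.62208104e+00] [-0.40537497  0.76014642 12.78495566] [0.11427472 0.25025596 0.00758618] 21.91468723077216 [-4.40549075e-01  3.46002379e-01  1.69494457e+00 -7.65964838e-05
  1.09752801e+00  1.18156499e+00]
```

View pics/w3.png

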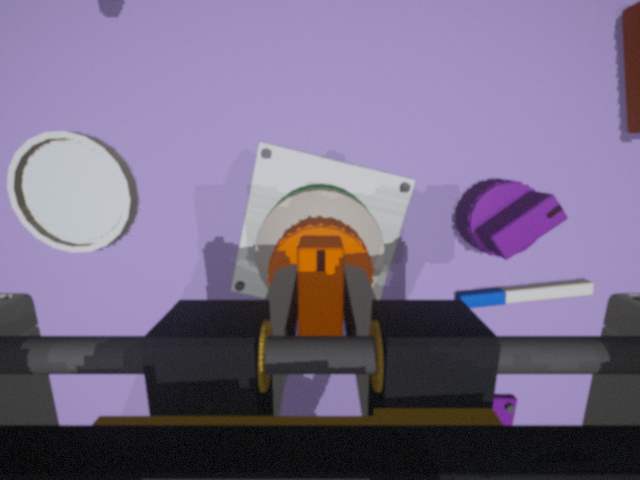

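The bar stays aligned with the fingers and the plate has turned about 14° in view. The turning moment is nearly zero, so the cap is past the teeth. Continuing.

apply_moves(
  series=[
    [[0,0,0],[0,0,0.06],15],
    [[0,0,0],[0,0,0.13],15],
    [[0,0,0],[0,0,0.2],15],
    [[0,0,0],[0,0,0.27],15],
    [[0,0,0],[0,0,0.34],15],
    [[0,0,0],[0,0,0.41],15],
    [[0,0,0],[0,0,0.48],15],
    [[0,0,0],[0,0,0.55],15],
    [[0,0,0],[0,0,0.6],15],
    [[0,0,0],[0,0,0.6],15],
  ],
)

```text
clock: 17.8
eef_pos: [490.6, -190.9, 135.5]
eef_rot: [-3.14, -0.003, -1.021]
wrist_force: [0.6, 0.0, 12.2]
finger_gap: 21.6
```

apply_moves(
  series=[
    [[0,0,0],[0,0,0.06],15],
    [[0,0,0],[0,0,0.13],15],
    [[0,0,0],[0,0,0.2],15],
    [[0,0,0],[0,0,0.27],15],
    [[0,0,0],[0,0,0.34],15],
    [[0,0,0],[0,0,0.41],15],
    [[0,0,0],[0,0,0.48],15],
    [[0,0,0],[0,0,0.54],15],
    [[0,0,0],[0,0,0.56],15],
    [[0,0,0],[0,0,0.56],15],
  ],
)

```text
clock: 19.05
eef_pos: [490.6, -190.9, 135.5]
eef_rot: [3.142, -0.003, -0.462]
wrist_force: [-0.6, 0.5, 11.0]
finger_gap: 21.5
```

```bash
python3 - <<'E'
from h import *
s,p,d=wrist("w4"); print(s["clock"],s["eef_pos"],s["eef_rot"],s["wrist_force"],s["moment"],s["finger_gap"],s["joints"])
E
```

```text
19.05 [ 490.58985862 -190.88123025  135.46581748] [ 3.1415452  -0.00339851 -0.46184347] [-0.59544317  0.52886519 11.03480089] [-0.05832408  0.08864382 -0.07803049] 21.462666937040137 [-4.40588649e-01  3.46025743e-01  1.69483810e+00 -1.34468866e-04
  1.09733208e+00  2.13160149e-02]
```

View pics/w4.png

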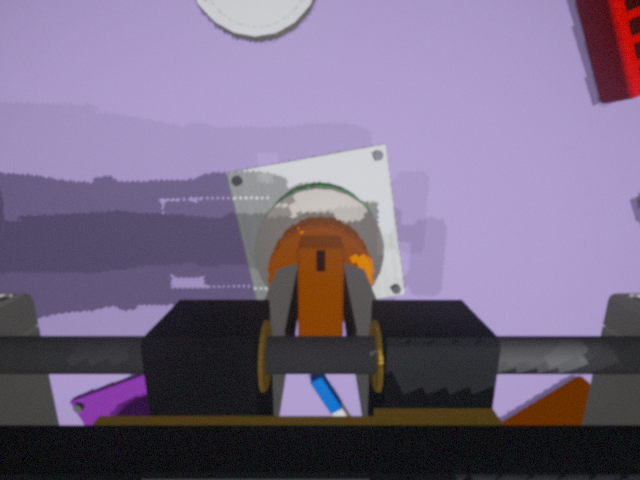

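The cap has turned 80° with the tool (image: bar at (320,260) still aligned with the fingers, plate rotated). Next I'll lift straight up.

apply_moves(
  series=[
    [[0,0,0.3],[0,0,0],15],
    [[0,0,0.7],[0,0,0],15],
    [[0,0,1.2],[0,0,0],15],
    [[0,0,1.8],[0,0,0],15],
    [[0,0,2.5],[0,0,0],15],
    [[0,0,3.5],[0,0,0],15],
    [[0,0,4.5],[0,0,0],15],
    [[0,0,6],[0,0,0],15],
    [[0,0,7],[0,0,0],15],
    [[0,0,7],[0,0,0],15],
  ],
)

```text
clock: 20.35
eef_pos: [489.9, -190.5, 204.9]
eef_rot: [-3.142, -0.001, -0.462]
wrist_force: [0.4, -0.5, -1.1]
finger_gap: 21.6
```

```bash
python3 - <<'E'
from h import *
s,p,d=wrist("w5"); print(s["clock"],s["eef_pos"],s["eef_rot"],s["wrist_force"],s["moment"],s["finger_gap"])
p2,d2=manip.camera("scene"); cv2.imwrite("pics/s5.png",cv2.resize(p2[180:380,160:430,::-1],None,fx=2.5,fy=2.5))
E
```

```text
20.35 [ 489.94171623 -190.47187578  204.92471841] [-3.14157655e+00 -1.44683260e-03 -4.61984004e-01] [ 0.38418884 -0.45625021 -1.05543745] [-0.06213641  0.12119536 -0.00173778] 21.606710086043446
```

View pics/w5.png

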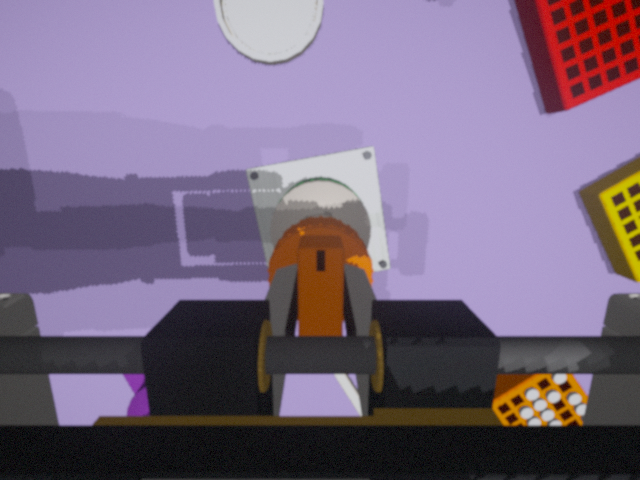

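View pics/s5.png

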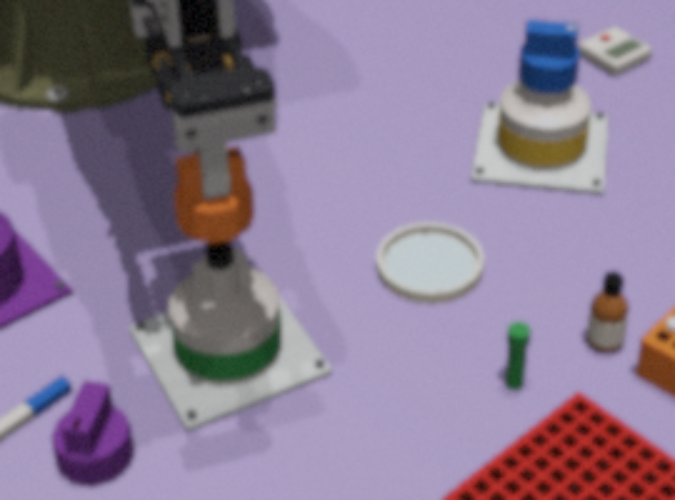

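The cap is off and held upright (wrist weight about 1 N). The scene crop shows the bare neck at (220,255) and the dish at (430,260). Now over to the dish.

apply_moves(
  series=[
    [[0.9,4,0],[0,0,0],15],
    [[1.9,8,0],[0,0,0],15],
    [[2.9,12,0],[0,0,0],15],
    [[3.8,16,0],[0,0,0],15],
    [[4.71,19.75,0],[0,0,0],15],
    [[4.71,19.75,-3],[0,0,0],15],
    [[4.71,19.75,-6],[0,0,0],15],
    [[4.71,19.75,-9],[0,0,0],15],
    [[4.71,19.75,-10.5],[0,0,0],15],
    [[4.71,19.75,-10.5],[0,0,0],15],
  ],
)

```text
clock: 21.7
eef_pos: [536.4, 7.1, 98.4]
eef_rot: [3.141, 0.002, -0.462]
wrist_force: [0.1, -0.1, 0.1]
finger_gap: 22.1
```

```bash
python3 - <<'E'
from h import *
s,p,d=wrist("w6"); print(s["clock"],s["eef_pos"],s["eef_rot"],s["wrist_force"],s["finger_gap"])
p2,d2=manip.camera("scene"); p3,d3=manip.camera("side")
np.savez("ss6.npz",a=p2,da=d2,b=p3,db=d3)
cv2.imwrite("pics/s6.png",np.hstack([cv2.resize(p2[220:340,270:400,::-1],(390,360)),cv2.resize(p3[200:340,220:370,::-1],(390,360))]))
for n,pp,dd in(("scene",p2,d2),("side",p3,d3)):
    hsv=cv2.cvtColor(pp,cv2.COLOR_RGB2HSV); m=(cv2.inRange(hsv,(4,120,60),(20,255,255))>0)&(dd>0)
    v,u=np.nonzero(m);P=back(n,u,v,dd[v,u]); q=P[(abs(P[:,0]-537)<60)&(abs(P[:,1]-7)<60)&(P[:,2]>30)]; print(n,len(q),np.percentile(q,[2,98],axis=0))
    # dish rim via rays from mask near the dish
E
```

```text
21.7 [536.43887747   7.13211496  98.37180359] [ 3.14088650e+00  1.66007102e-03 -4.62037671e-01] [ 0.14371534 -0.12515618  0.09877187] 22.112747625141743
scene 536 [[520.44700234 -22.40236183  46.73719834]
 [569.44788581  20.35390237 200.55582722]]
side 511 [[511.05610873  -1.337934    47.796091  ]
 [566.2509653   39.99999602 207.5403465 ]]
```

View pics/s6.png

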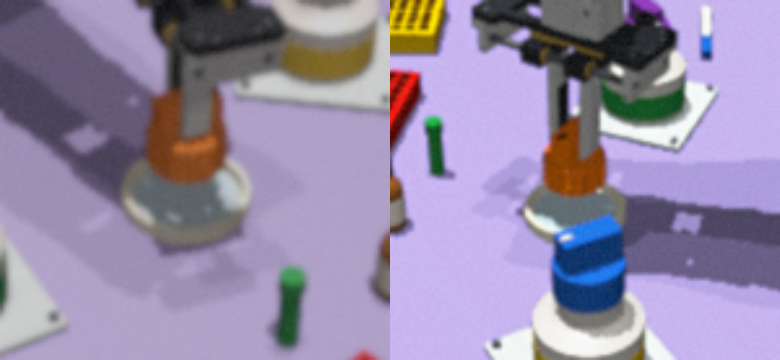

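View pics/w6.png

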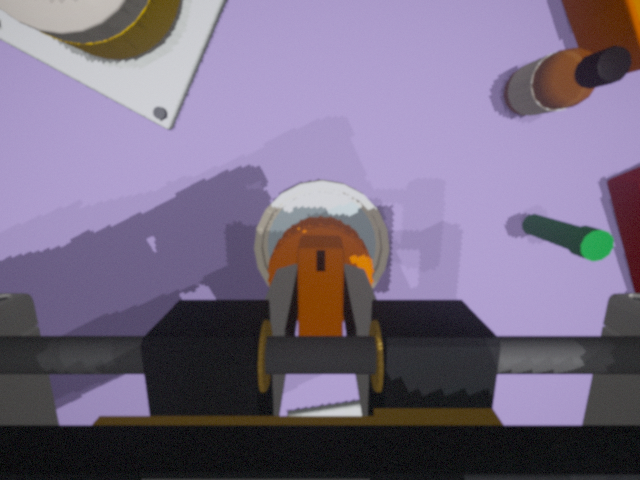

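The cap hangs upright over the dish, centred in the wrist view at column 320. Next I'll lower it.

apply_moves(
  series=[
    [[0,0,-0.6],[0,0,0],15],
    [[0,0,-1.2],[0,0,0],15],
    [[0,0,-1.8],[0,0,0],15],
    [[0,0,-2.4],[0,0,0],15],
    [[0,0,-2.8],[0,0,0],15],
    [[0,0,-3.1],[0,0,0],15],
    [[0,0,-3.3],[0,0,0],15],
    [[0,0,-3.4],[0,0,0],15],
    [[0,0,-3.4],[0,0,0],15],
    [[0,0,-3.4],[0,0,0],15],
  ],
)

```text
clock: 23.1
eef_pos: [536.9, 7.1, 65.2]
eef_rot: [-3.141, -0.0, -0.462]
wrist_force: [0.4, 0.3, -0.1]
finger_gap: 22.0
```

apply_moves(
  series=[
    [[0,0,-0.05],[0,0,0],15],
    [[0,0,-0.1],[0,0,0],15],
    [[0,0,-0.15],[0,0,0],15],
    [[0,0,-0.2],[0,0,0],15],
    [[0,0,-0.25],[0,0,0],15],
    [[0,0,-0.3],[0,0,0],15],
    [[0,0,-0.3],[0,0,0],15],
    [[0,0,-0.3],[0,0,0],15],
    [[0,0,-0.3],[0,0,0],15],
    [[0,0,-0.3],[0,0,0],15],
  ],
)

```text
clock: 24.35
eef_pos: [536.8, 7.1, 62.1]
eef_rot: [3.142, -0.0, -0.462]
wrist_force: [-0.8, -0.3, -0.8]
finger_gap: 21.5
```

apply_moves(
  series=[
    [[0,0,-0.02],[0,0,0],15],
    [[0,0,-0.04],[0,0,0],15],
    [[0,0,-0.06],[0,0,0],15],
    [[0,0,-0.08],[0,0,0],15],
    [[0,0,-0.1],[0,0,0],15],
    [[0,0,-0.12],[0,0,0],15],
    [[0,0,-0.14],[0,0,0],15],
    [[0,0,-0.14],[0,0,0],15],
    [[0,0,-0.14],[0,0,0],15],
    [[0,0,-0.14],[0,0,0],15],
  ],
)

```text
clock: 25.6
eef_pos: [536.8, 7.2, 61.5]
eef_rot: [-3.142, -0.0, -0.462]
wrist_force: [-6.4, 0.6, 12.3]
finger_gap: 21.9
```

Contact with the dish floor (12 N). I'll ease off, then open.

apply_moves(
  series=[
    [[0,0,0.04],[0,0,0],15],
    [[0,0,0.06],[0,0,0],15],
    [[0,0,0.06],[0,0,0],15],
    [[0,0,0.06],[0,0,0],24],
    [[0,0,0.06],[0,0,0],26],
    [[0,0,0.06],[0,0,0],32],
    [[0,0,0.06],[0,0,0],40],
    [[0,0,0.06],[0,0,0],48],
    [[0,0,0.06],[0,0,0],55],
    [[0,0,0.06],[0,0,0],55],
  ],
)

```text
clock: 26.85
eef_pos: [536.8, 7.2, 61.2]
eef_rot: [-3.142, -0.0, -0.462]
wrist_force: [0.6, -0.2, 0.3]
finger_gap: 51.5
```

apply_moves(
  series=[
    [[0,0,0],[0,0,0],60],
    [[0,0,0.5],[0,0,0],60],
    [[0,0,1],[0,0,0],60],
    [[0,0,2],[0,0,0],60],
    [[0,0,4],[0,0,0],60],
    [[0,0,7],[0,0,0],60],
    [[0,0,10],[0,0,0],60],
    [[0,0,13],[0,0,0],60],
    [[0,0,15],[0,0,0],60],
    [[0,0,15],[0,0,0],60],
  ],
)

```text
clock: 28.1
eef_pos: [537.3, 7.2, 212.9]
eef_rot: [-3.14, -0.003, -0.462]
wrist_force: [-0.0, 0.8, -0.5]
finger_gap: 56.3
```

```bash
python3 - <<'E'
from h import *
s,p,d=wrist("w7"); print(s["clock"],s["eef_pos"],s["eef_rot"],s["wrist_force"],s["finger_gap"])
p2,d2=manip.camera("scene"); p3,d3=manip.camera("side")
cv2.imwrite("pics/s7.png",np.hstack([cv2.resize(p2[190:370,180:420,::-1],(400,300)),cv2.resize(p3[190:370,220:370,::-1],(390,468))[:300]]))
for n,pp,dd in(("scene",p2,d2),("side",p3,d3)):
    hsv=cv2.cvtColor(pp,cv2.COLOR_RGB2HSV); m=(cv2.inRange(hsv,(4,120,60),(20,255,255))>0)&(dd>0)
    v,u=np.nonzero(m);P=back(n,u,v,dd[v,u]); q=P[(abs(P[:,0]-537)<60)&(abs(P[:,1]-7)<60)&(P[:,2]<90)]; print(n,len(q),np.percentile(q,[1,99],axis=0))
    t=q[q[:,2]>55]; print(np.median(t,0),cv2.minAreaRect(t[:,:2].astype(np.float32)))
E
```

```text
28.1 [537.25432255   7.15308375 212.94676718] [-3.14034793e+00 -2.85034773e-03 -4.61994925e-01] [-0.04980386  0.75785253 -0.46562913] 56.285633335286114
scene 648 [[521.00500466 -22.38852423   9.46694235]
 [569.30746589  24.91020115  63.93023304]]
[541.34210222   3.72675702  61.2131666 ] ((539.0942993164062, 5.053853988647461), (46.51128005981445, 25.14839744567871), 67.08712768554688)
side 495 [[509.04335618  -7.54096301  10.29895868]
 [562.76126809  39.37357322  65.01971094]]
[536.35702373  17.78911165  62.61268337] ((536.6763305664062, 11.700149536132812), (47.735687255859375, 21.909439086914062), 62.420318603515625)
```

View pics/s7.png

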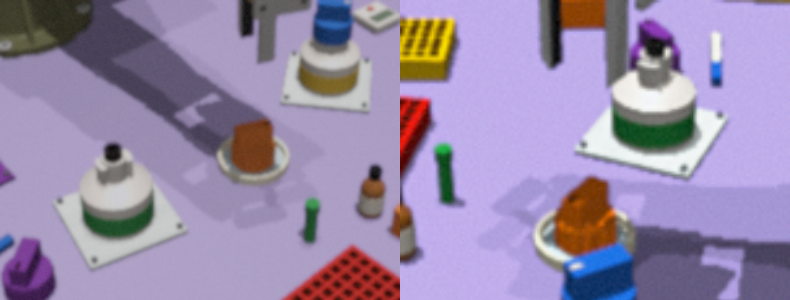

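View pics/w7.png

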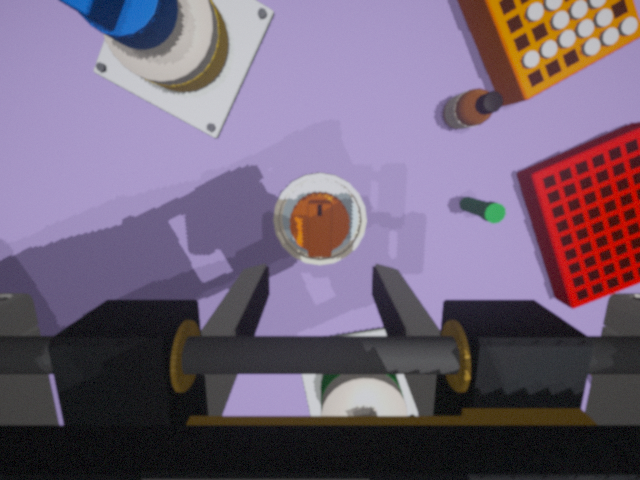

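The cap stands upright inside the dish: wrist view cap at (320,222) within the rim at (320,218), and bar top at z≈64 against the 63 expected. The gripper is clear, so I'm handing in.

```bash
python3 -c "
from cell import manip
s=manip.read_state();print(s['clock'],abs(s['qd']).max());print(manip.sign_off())"
```

```text
28.25 0.0059848587193457045
the job is handed in; nothing more can be done
None
```

The orange cap is off its jar and standing right way up in the round white dish, and I handed the job in at about 28 s of the 72 s allowed.

- **Pressing:** I gripped the cap's bar and pushed down in small steps. The force rose gently to about 12 N, then steeply to 21 N roughly 9 mm down, which I took as the hard stop (limit 28 N).
- **Turning and lifting:** I eased off to about 11–13 N and turned the cap 80° anticlockwise while keeping it pressed. The turning resistance was almost nothing. It then lifted straight off.
- **Setting down:** I lowered it until it touched the dish floor (12 N at contact), eased off, opened the fingers and moved clear.

**Last checks:**
- The bar's top reads about 64–65 mm above the bench in the scene and side views; standing flat in the dish it should be 63 mm.
- In the wrist view the cap is inside the rim.
- The gripper is empty, well above the dish and still.
- The blue-capped jar, purple items, tube and bottle looked unmoved in the pictures that show them. I did not measure their positions again.

**Disagreements:**
- The scene, side and wrist cameras differed by up to about 5 mm on where the cap was on the jar. I used the wrist view, which matched the jar's plate to within 0.3 mm.
- For the placed cap, the scene and side views again differ, by about 7 mm. The wrist view agrees it is centred in the dish.

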